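# Free the jacks dish and put the ball back in it

### The arm

A 6-joint arm with a two-finger parallel gripper is mounted at the origin on the work surface. World frame = base frame: x ahead of the robot, y to its left, z up, the work surface at z = 0. Lengths are in m, angles in degrees, forces in N, time in s.
With the tool pointing down it reaches from about 0.4 to 0.825 m from the base axis. Payload 7 kg.
Tool frame: the origin (TCP) lies on the centre line of the jaws, within the pads' length; the fingertips stand r.tip_reach ahead of it and the grasp point (between the pads) is the TCP (r.tip_reach is the distance from the TCP to the fingertips, in m); z points along the fingers, y is the line along which they close (so a half turn about z gives the same grasp; the last joint's range is limited). The gripper opens to 88 mm and grips with 3 to 60 N. Pads are 19 mm wide; open, the fingers measure 130 mm over their backs; the gripper's body (78 mm by 193 mm) begins 47 mm behind the grasp point.
Start: joints at [-57.462, 20.546, 0.682, 0, -70.136, -16.507], TCP at [0.186, -0.649, 0.246] pointing down, gripper open.
Joint ranges: [-176.03, 176.03], [-82.01, 121.73], [-58.28, 71.71], [-173.87, 95.51], [-174.79, -0.11], [-173.66, 173.66]. Speed limits (degrees/s): [136.94, 136.94, 172.46, 180, 180, 180].

### API

Orientations are given as [roll, pitch, yaw] about the fixed x, y, z axes, in that order (R = Rz(yaw) Ry(pitch) Rx(roll)).
In Python, from plant import sensors, cams, r gives the robot as it stands.
- The arm moves only by the tool drive_tool, never from a script. Its argument "rows" is a list of rows, each an object of numbers: "fingers": the gripper's target within -1 to 1 (fully open at 1, half-way at 0, shut at -1); "x", "y", "z": the shift along the tool's x, y, z in m; "spin": the turn about the tool's z in rad. A call has 1 to 10 rows; each row is the pose to reach, as a shift and turn from the pose commanded when the call began, along the tool's axes at that moment; what a row does not reach only later rows make up. A row lasts 1/8 s, in which the tool goes at most 62.5 mm and 10.7 degrees, less where a joint would pass 70% of its speed; a pose out of reach is approached as far as the arm can. A call with a gripper value outside its range is refused whole. The fingers move at their own pace and stop on an object; "newtons" is the grip in N (left out, the last holds). Time passes only in rows, so rows that repeat a pose let the fingers close. It gives the time, the measured TCP pose, the force, the opening and the grip force at its end, in the units of the state.
- sensors.get_state(): the state, without advancing time (a new reading comes with each control period).
- cams.capture(name): name is "side" or "top" or "wrist"; returns a dict with "pixels" (420x560x3 uint8, red, green, blue), "intrinsics" (3x3 intrinsics, pixels), "eye" and "orientation" of the camera in the world; the wrist camera has in their place "T_tool_cam" (4x4, takes a point from camera to tool coordinates, whose origin is the TCP and whose axes are the flange's). Camera axes: x right, y up, looking along -z (the intrinsics and any distortion apply to the point x, -y, -z); pixel columns grow to the right and rows downward; lengths in m; the calibration is good to about 2 mm. A picture is of the moment at which its call begins: read the wrist's pose just before it. There is no depth.
- r.close_job(): hands the job in; it is judged then, once.
The state is a dict: "time_s": time; "joints": joint angles; "qd": joint speeds; "joint_torque": joint torques, N m; "tcp_pos": TCP position; "eef_rot": TCP orientation; "contact_force": force on the tool from outside, world axes, zero at the start; "moment": the same for the moment, N m; "gripper_width": finger opening in m; "gripper_force": force on a finger pad.
Only numpy, scipy, OpenCV 4.12 (cv2) and the standard library are available. Lean on these libraries where they do the work, as an engineer would, in place of code of your own. Each camera call takes 0.05 s, during which the arm holds its last target. There are 200 camera calls.

### The job

Someone has parked the screw-top canister in the steel jacks dish. Lift it out, keeping it upright, and stand it fully on the round cork coaster; then take the large pink ball from the wooden marble rack and set it to rest in the emptied dish.

Things in the scene. Friction and masses are not known exactly. Their poses are not given: they have to be found in the camera images.
- canister: upright round screw-top plastic canister, 108 mm tall: white body 51 mm across, ribbed grey cap 54 mm across taking up the top 30 mm, about 0.12 kg. Origin: centre of its underside, z up along its axis. At the start it stands inside the dish, its foot 4 mm above the dish's underside.
- dish: shallow round open steel dish, 148 mm across the rim, 20 mm high, wall 3 mm, flat inner floor 4 mm above its underside and about 114 mm across; loose, about 0.35 kg, standing on the glass shelf. Origin: centre of its underside, z up.
- coaster: flat round cork coaster, 100 mm across, 4 mm thick, fixed on the glass shelf. Origin: centre of its underside, z up. The glass shelf's top is 8 mm above the work surface.
- ball: pink silicone ball, 54 mm across, about 0.08 kg. Origin: its centre. At the start it sits loosely in one of the three holes (26 mm across, 85 mm apart) of a fixed wooden rack 230 x 70 x 25 mm; the rack's long side runs left-right (along y) within about 12 degrees, its top lies 33 mm above the work surface, 24 mm below the ball's centre. The other two holes hold smaller glass marbles, 35 mm across, so the ball is best gripped across the rack, fingers in front and behind.
Not all that is in view belongs to the job. What is meant by the canister is not red, and is the larger of those in its own colour.

How it is judged (in metres and radians):
On the way:
1. the canister stands upright on the cork coaster, let go (horizontal distance between canister and coaster below 0.025 m and z of canister in the frame of coaster below 0.01 m and angle between canister's own z axis and vertical below 0.17 rad and contact force between the fingers and canister below 0.3 N and linear speed of canister below 0.05 m/s), for 0.2 s.
At the end, for the whole second after the job is handed in: The canister stands upright (within 10 degrees) and at rest on the cork coaster, its axis within 25 mm of the coaster's centre; the pink ball lies at rest on the floor of the dish, which stands level on its underside (within 10 degrees) (horizontal distance between canister and coaster below 0.025 m and z of canister in the frame of coaster below 0.01 m and angle between each of canister, dish's own z axis and vertical below 0.17 rad and linear speed of each of canister, dish, ball below 0.05 m/s and horizontal distance between ball and dish below 0.055 m and z of ball in the frame of dish below 0.04 m); the robot touches nothing.
It fails at once if the canister is tipped over (more than 40 degrees) (angle between canister's own z axis and vertical above 0.7 rad).
It also fails if it takes over 72 s, if anything falls off the work surface, if the arm or the gripper's body presses on something with over 40 N, if the wrist force passes 120 N, or if a joint passes its speed limit or range.

## Working session

There is one attempt and no reset: what is moved stays moved. The work goes in short steps, Python scripts to look and compute and a tool call to move; the robot and the scene stay as the last step left them, time stands still between calls to the robot, and variables do not carry over. Pictures are saved under pics/ and viewed, at most 10 in all, crops included, and the job is handed in when it is done.

Besides the shell and the picture viewer there is one more tool, called as name(argument=value, ...) on one line, values as JSON. drive_tool: Moves the arm, as the interface text tells. Its arguments: {"type":"object","properties":{"rows":{"type":"array"},"newtons":{"type":"number"}},"required":["rows"]}

```bash
ls; mkdir -p pics
python3 - <<'E'
from plant import sensors,cams,r
import cv2,pickle
print(sensors.get_state(), r.tip_reach)
for n in ("top","side"):
    c=cams.capture(n); pickle.dump(c,open(f"pics/{n}.pkl","wb"))
    cv2.imwrite(f"pics/{n}.png",cv2.resize(c["pixels"][:,:,::-1],(784,588)))
    print({k:v for k,v in c.items() if k!="pixels"})
E
```

```text
pics
{'time_s': 0.0, 'joints': array([-5.74651426e+01,  2.05893865e+01,  6.31302815e-01, -1.99712724e-02,
       -7.01351631e+01, -1.65087373e+01]), 'qd': array([-0.11206002,  0.03193556, -0.12929981, -0.02526862,  0.0136158 ,
        0.05405355]), 'joint_torque': array([-6.23352043e-04, -5.82719493e+01,  2.93066007e+01,  6.99758694e+00,
        6.94809831e-03, -1.70301364e-04]), 'tcp_pos': array([ 0.18621036, -0.64831059,  0.24462748]), 'eef_rot': array([ 1.79905262e+02, -8.49942607e-03, -1.63980674e+02]), 'contact_force': array([ 0.50469219,  0.6684932 , -0.37210121]), 'moment': array([0.00568543, 0.00250742, 0.00493645]), 'gripper_force': 0.0, 'gripper_width': 0.0874911430964199} 0.019
{'intrinsics': array([[387.69041989,   0.        , 281.67620341],
       [  0.        , 387.69041989, 207.05465196],
       [  0.        ,   0.        ,   1.        ]]), 'eye': array([0.2828045 , 0.06458132, 0.80574277]), 'orientation': array([ 12.02399553,  -0.23922763, -86.89535529])}
{'intrinsics': array([[460.41108997,   0.        , 290.11537489],
       [  0.        , 460.41108997, 210.15848275],
       [  0.        ,   0.        ,   1.        ]]), 'eye': array([-4.69537376e-04, -5.86759845e-01,  5.33248730e-01]), 'orientation': array([ 60.46130637,   0.25496198, -34.13995008])}
```

View pics/top.png

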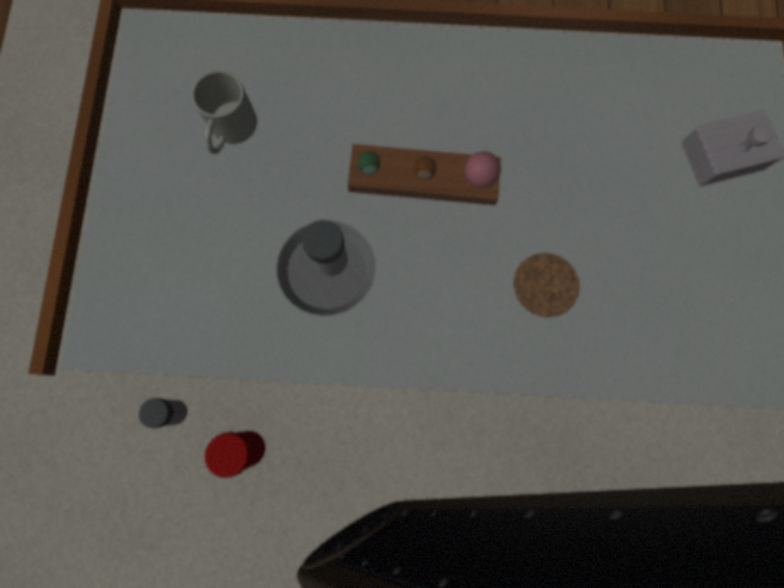

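View pics/side.png

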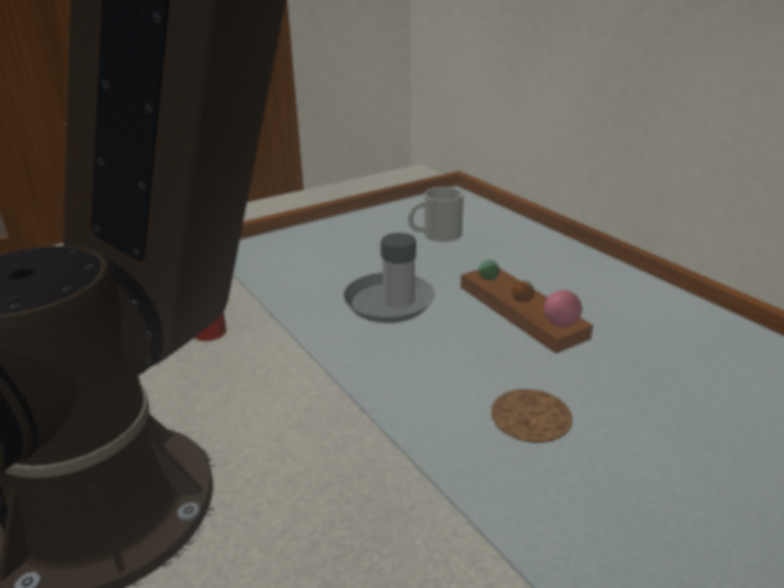

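The top view shows the canister's cap at (323,239) inside the dish (326,267), the coaster at (546,285) and the ball at (482,170). The rack runs (353,146)–(500,155). The side view shows the cap top at (398,242), the ball at (563,308) and the coaster at (531,415). The smaller grey-capped canister and the red one are decoys.

```bash
cat > h.py <<'E'
import numpy as np,pickle
from scipy.spatial.transform import Rotation as R
def ray(c,U,V,s=1.4):
    K=c["intrinsics"];u=(U+.5)/s-.5;v=(V+.5)/s-.5
    d=np.linalg.inv(K)@[u,v,1]; d=R.from_euler('xyz',c["orientation"],degrees=True).apply([d[0],-d[1],-d[2]])
    return np.array(c["eye"]),d
def at(c,U,V,z,s=1.4):
    e,d=ray(c,U,V,s); return e+d*(z-e[2])/d[2]
def totool(p,st):
    return R.from_euler('xyz',st["eef_rot"],degrees=True).inv().apply(np.array(p)-st["tcp_pos"])
E
python3 - <<'E'
from h import *
t=pickle.load(open("pics/top.pkl","rb"));s=pickle.load(open("pics/side.pkl","rb"))
for n,a,b,z in [("captop",(323,239),(398.5,242),.120),("dishrim",(326,267),(389.5,297),.028),("coaster",(546.5,285),(531.5,415),.012),("ball",(482.5,169.5),(563,308),.057)]:
    print(n,at(t,*a,z).round(4),at(s,*b,z).round(4))
for p in [(353,146),(500,155),(497,196),(349,186)]: print(at(t,*p,.033).round(4))
for p in [(154,412),(226,455),(540,420)]: print(at(t,*p,.05).round(4))
E
```

```text
captop [0.4923 0.1675 0.12  ] [0.4881 0.1583 0.12  ]
dishrim [0.4776 0.1733 0.028 ] [0.4715 0.1608 0.028 ]
coaster [ 0.4721 -0.1567  0.012 ] [ 0.4717 -0.1609  0.012 ]
ball [ 0.6318 -0.0501  0.057 ] [ 0.6331 -0.051   0.057 ]
[0.6707 0.1466 0.033 ]
[ 0.6684 -0.0802  0.033 ]
[ 0.6012 -0.0766  0.033 ]
[0.6047 0.148  0.033 ]
[0.2569 0.3867 0.05  ]
[0.2065 0.2827 0.05  ]
[ 0.2747 -0.1366  0.05  ]
```

drive_tool(rows=[{"x": -0.05,"y": 0.04,"spin": -0.13,"fingers": 1},{"x": -0.1,"y": 0.08,"spin": -0.26,"fingers": 1},{"x": -0.15,"y": 0.12,"spin": -0.39,"fingers": 1},{"x": -0.2,"y": 0.155,"spin": -0.52,"fingers": 1},{"x": -0.25,"y": 0.195,"spin": -0.65,"fingers": 1},{"x": -0.3,"y": 0.235,"spin": -0.78,"fingers": 1},{"x": -0.35,"y": 0.27,"spin": -0.91,"fingers": 1},{"x": -0.4,"y": 0.31,"spin": -1.04,"fingers": 1},{"x": -0.45,"y": 0.35,"spin": -1.17,"fingers": 1},{"x": -0.485,"y": 0.38,"spin": -1.29,"fingers": 1}])

```text
invalid input
```

drive_tool(rows=[{"x": -0.05,"y": 0.04,"z": 0.0,"spin": -0.13,"fingers": 1.0},{"x": -0.1,"y": 0.08,"z": 0.0,"spin": -0.26,"fingers": 1.0},{"x": -0.15,"y": 0.12,"z": 0.0,"spin": -0.39,"fingers": 1.0},{"x": -0.2,"y": 0.155,"z": 0.0,"spin": -0.52,"fingers": 1.0},{"x": -0.25,"y": 0.195,"z": 0.0,"spin": -0.65,"fingers": 1.0},{"x": -0.3,"y": 0.235,"z": 0.0,"spin": -0.78,"fingers": 1.0},{"x": -0.35,"y": 0.27,"z": 0.0,"spin": -0.91,"fingers": 1.0},{"x": -0.4,"y": 0.31,"z": 0.0,"spin": -1.04,"fingers": 1.0},{"x": -0.45,"y": 0.35,"z": 0.0,"spin": -1.17,"fingers": 1.0},{"x": -0.485,"y": 0.38,"z": 0.0,"spin": -1.29,"fingers": 1.0}])

```text
time_s: 1.35
tcp_pos: [0.5485, -0.1474, 0.2453]
eef_rot: [180.0, 0.0, -89.8]
contact_force: [1.1, -1.3, -0.0]
gripper_width: 0.0876
gripper_force: 0.0
```

```bash
cat >> h.py <<'E'
def wrist(tag):
    from plant import sensors,cams
    import cv2
    st=sensors.get_state(); c=cams.capture("wrist"); 
    T=np.eye(4);T[:3,:3]=R.from_euler('xyz',st["eef_rot"],degrees=True).as_matrix();T[:3,3]=st["tcp_pos"]
    W=T@c["T_tool_cam"]; c["eye"]=W[:3,3];c["orientation"]=R.from_matrix(W[:3,:3]).as_euler('xyz',degrees=True)
    pickle.dump(c,open(f"pics/{tag}.pkl","wb")); cv2.imwrite(f"pics/{tag}.png",cv2.resize(c["pixels"][:,:,::-1],(784,588)))
    print(c["eye"],c["orientation"],c.keys(),c["intrinsics"]); return c
def px(c,p):
    K=c["intrinsics"];q=R.from_euler('xyz',c["orientation"],degrees=True).inv().apply(np.array(p)-c["eye"])
    q=K@[q[0],-q[1],-q[2]]; return (q[:2]/q[2]+.5)*1.4-.5
E
python3 - <<'E'
from h import *
c=wrist("w0")
for p in [(.472,-.158,.012),(.632,-.05,.057),(.49,.164,.12)]: print(px(c,p))
E
```

```text
[ 0.54818884 -0.2301384   0.38435175] [-1.74397111e+01  3.02992113e-02 -1.79696778e+02] dict_keys(['pixels', 'intrinsics', 'T_tool_cam', 'eye', 'orientation']) [[292.33257639   0.         284.64657612]
 [  0.         292.33257639 209.89884603]
 [  0.           0.           1.        ]]
[481.22638736 248.04757223]
[304.16740975 375.99054217]
[460.85080056 622.33530219]
```

drive_tool(rows=[{"x": -0.05,"y": 0.01,"z": 0.0,"spin": 0.0,"fingers": 1.0},{"x": -0.1,"y": 0.02,"z": 0.0,"spin": 0.0,"fingers": 1.0},{"x": -0.15,"y": 0.03,"z": 0.0,"spin": 0.0,"fingers": 1.0},{"x": -0.2,"y": 0.04,"z": 0.0,"spin": 0.0,"fingers": 1.0},{"x": -0.25,"y": 0.05,"z": 0.0,"spin": 0.0,"fingers": 1.0},{"x": -0.29,"y": 0.058,"z": 0.0,"spin": 0.0,"fingers": 1.0},{"x": -0.311,"y": 0.058,"z": 0.0,"spin": 0.0,"fingers": 1.0},{"x": -0.311,"y": 0.058,"z": 0.0,"spin": 0.0,"fingers": 1.0}])

```text
time_s: 2.4
tcp_pos: [0.4899, 0.1624, 0.2453]
eef_rot: [180.0, -0.0, -90.0]
contact_force: [-0.0, 0.8, 0.4]
gripper_width: 0.0878
gripper_force: 0.0
```

Run:
```python
from h import *
c=wrist("w1")
for p in [(.472,-.158,.012),(.632,-.05,.057),(.49,.164,.12),(.476,.168,.028)]: print(px(c,p))
```

```text
[0.48938365 0.07971909 0.3843123 ] [-1.74138277e+01  2.16084538e-02 -1.79877423e+02] dict_keys(['pixels', 'intrinsics', 'T_tool_cam', 'eye', 'orientation']) [[292.33257639   0.         284.64657612]
 [  0.         292.33257639 209.89884603]
 [  0.           0.           1.        ]]
[ 424.6813928 -193.1351756]
[185.85539234 -38.25722825]
[397.67698952 295.99923405]
[413.59350359 269.07109523]
```

View pics/w1.png

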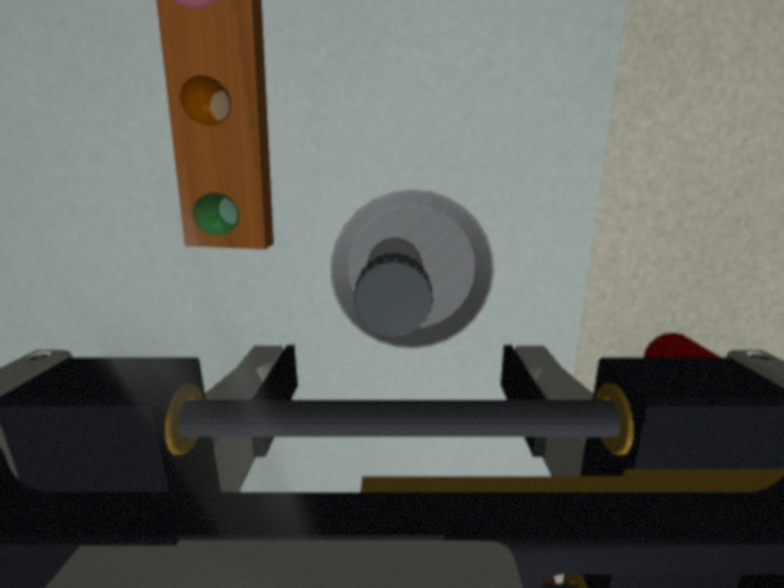

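The wrist view shows the cap top centred at (393.5,298) and the dish rim at (412.5,269). Both lie near the predicted pixels.

Run:
```python
from h import *
c=pickle.load(open("pics/w1.pkl","rb"))
print(at(c,393.5,298,.12),at(c,412.5,269,.028))
import cv2
c=pickle.load(open("pics/w0.pkl","rb"))
im=c["pixels"]; h=cv2.cvtColor(im,cv2.COLOR_RGB2HSV)
def blob(lo,hi,box):
    m=cv2.inRange(h,lo,hi); k=np.zeros_like(m); a,b,d,e=box; k[b:e,a:d]=m[b:e,a:d]
    n,l,s,ce=cv2.connectedComponentsWithStats(k); i=1+np.argmax(s[1:,4]); return s[i],ce[i]
s,q=blob((5,60,20),(25,255,255),(270,100,420,260));print(s,at(c,s[0]+s[2]/2-.5,s[1]+s[3]/2-.5,.012,1),at(c,*q,.012,1))
s,q=blob((160,60,40),(180,255,255),(150,200,300,330));print(s,at(c,s[0]+s[2]/2-.5,s[1]+s[3]/2-.5,.057,1),at(c,*q,.057,1))
```

```text
[0.49283376 0.16543208 0.12      ] [0.47697977 0.16793674 0.028     ]
[ 304  137   77   76 4525] [ 0.47426171 -0.16128713  0.012     ] [ 0.47385521 -0.16120336  0.012     ]
[208 247  31  40 951] [ 0.62447726 -0.05272886  0.057     ] [ 0.62526547 -0.05176656  0.057     ]
```

drive_tool(newtons=20, rows=[{"x": -0.0025,"y": -0.0015,"z": 0.04,"spin": 0.0,"fingers": 1.0},{"x": -0.0025,"y": -0.0015,"z": 0.08,"spin": 0.0,"fingers": 1.0},{"x": -0.0025,"y": -0.0015,"z": 0.11,"spin": 0.0,"fingers": 1.0},{"x": -0.0025,"y": -0.0015,"z": 0.13,"spin": 0.0,"fingers": 1.0},{"x": -0.0025,"y": -0.0015,"z": 0.14,"spin": 0.0,"fingers": 1.0},{"x": -0.0025,"y": -0.0015,"z": 0.14,"spin": 0.0,"fingers": 0.4},{"x": -0.0025,"y": -0.0015,"z": 0.14,"spin": 0.0,"fingers": 0.25},{"x": -0.0025,"y": -0.0015,"z": 0.14,"spin": 0.0,"fingers": 0.1},{"x": -0.0025,"y": -0.0015,"z": 0.14,"spin": 0.0,"fingers": 0.0},{"x": -0.0025,"y": -0.0015,"z": 0.14,"spin": 0.0,"fingers": -0.3}])

```text
time_s: 3.7
tcp_pos: [0.4917, 0.1643, 0.1061]
eef_rot: [-179.9, 0.0, -90.0]
contact_force: [-0.1, -0.3, 2.2]
gripper_width: 0.0539
gripper_force: 20.0
```

drive_tool(rows=[{"x": 0.0,"y": 0.0,"z": 0.0,"spin": 0.0,"fingers": -0.5},{"x": 0.0,"y": 0.0,"z": 0.0,"spin": 0.0,"fingers": -0.5},{"x": 0.0,"y": 0.0,"z": 0.0,"spin": 0.0,"fingers": -0.5},{"x": 0.0,"y": 0.0,"z": 0.0,"spin": 0.0,"fingers": -0.5}])

```text
time_s: 4.2
tcp_pos: [0.4918, 0.1643, 0.1061]
eef_rot: [-179.9, 0.0, -90.0]
contact_force: [-0.6, 0.0, 5.8]
gripper_width: 0.0538
gripper_force: 20.0
```

drive_tool(rows=[{"x": 0.0,"y": 0.0,"z": -0.01,"spin": 0.0,"fingers": -0.5},{"x": 0.0,"y": 0.0,"z": -0.02,"spin": 0.0,"fingers": -0.5},{"x": 0.0,"y": 0.0,"z": -0.035,"spin": 0.0,"fingers": -0.5},{"x": 0.0,"y": 0.0,"z": -0.05,"spin": 0.0,"fingers": -0.5},{"x": 0.0,"y": 0.0,"z": -0.06,"spin": 0.0,"fingers": -0.5},{"x": 0.0,"y": 0.0,"z": -0.06,"spin": 0.0,"fingers": -0.5}])

```text
time_s: 4.95
tcp_pos: [0.4918, 0.1643, 0.1666]
eef_rot: [-179.9, 0.1, -90.1]
contact_force: [-0.4, 0.2, -1.8]
gripper_width: 0.0538
gripper_force: 20.0
```

Run:
```python
from h import *
import cv2
from plant import cams
c=cams.capture("side"); pickle.dump(c,open("pics/s2.pkl","wb")); cv2.imwrite("pics/s2.png",cv2.resize(c["pixels"][:,:,::-1],(784,588)))
```

```text
(no output)
```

View pics/s2.png

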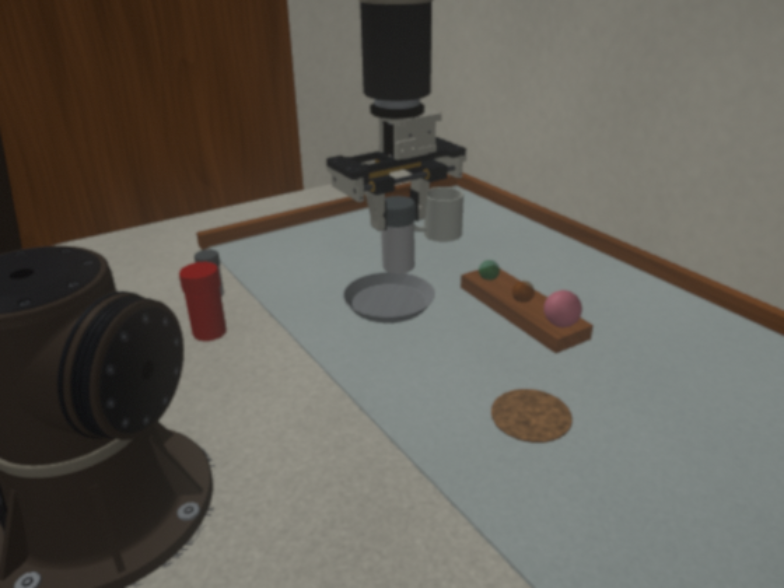

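The canister is held upright clear of the dish (foot at about (398,268)), and the dish hasn't moved.

drive_tool(rows=[{"x": 0.02,"y": 0.0,"z": 0.0,"spin": 0.0,"fingers": -0.5},{"x": 0.055,"y": 0.002,"z": 0.0,"spin": 0.0,"fingers": -0.5},{"x": 0.1,"y": 0.005,"z": 0.0,"spin": 0.0,"fingers": -0.5},{"x": 0.145,"y": 0.008,"z": 0.0,"spin": 0.0,"fingers": -0.5},{"x": 0.19,"y": 0.011,"z": 0.0,"spin": 0.0,"fingers": -0.5},{"x": 0.235,"y": 0.014,"z": 0.0,"spin": 0.0,"fingers": -0.5},{"x": 0.275,"y": 0.017,"z": 0.0,"spin": 0.0,"fingers": -0.5},{"x": 0.305,"y": 0.019,"z": 0.0,"spin": 0.0,"fingers": -0.5},{"x": 0.324,"y": 0.019,"z": 0.0,"spin": 0.0,"fingers": -0.5},{"x": 0.324,"y": 0.019,"z": 0.0,"spin": 0.0,"fingers": -0.5}])

```text
time_s: 6.25
tcp_pos: [0.471, -0.1616, 0.1648]
eef_rot: [179.9, -0.0, -90.2]
contact_force: [-0.0, 0.1, -0.6]
gripper_width: 0.0537
gripper_force: 20.0
```

drive_tool(rows=[{"x": 0.0,"y": -0.001,"z": 0.02,"spin": 0.0,"fingers": -0.5},{"x": 0.0,"y": -0.001,"z": 0.04,"spin": 0.0,"fingers": -0.5},{"x": 0.0,"y": -0.001,"z": 0.05,"spin": 0.0,"fingers": -0.5},{"x": 0.0,"y": -0.001,"z": 0.055,"spin": 0.0,"fingers": -0.5},{"x": 0.0,"y": -0.001,"z": 0.058,"spin": 0.0,"fingers": -0.5},{"x": 0.0,"y": -0.001,"z": 0.059,"spin": 0.0,"fingers": -0.5},{"x": 0.0,"y": -0.001,"z": 0.059,"spin": 0.0,"fingers": -0.5}])

```text
time_s: 7.12
tcp_pos: [0.4733, -0.16, 0.1069]
eef_rot: [-180.0, -0.0, -90.1]
contact_force: [-1.2, -0.7, -1.7]
gripper_width: 0.0538
gripper_force: 20.0
```

drive_tool(rows=[{"x": 0.0,"y": 0.0,"z": 0.001,"spin": 0.0,"fingers": -0.5},{"x": 0.0,"y": 0.0,"z": 0.001,"spin": 0.0,"fingers": -0.5},{"x": 0.0,"y": 0.0,"z": 0.001,"spin": 0.0,"fingers": -0.5}])

```text
time_s: 7.5
tcp_pos: [0.4735, -0.1601, 0.1061]
eef_rot: [-179.9, -0.0, -90.0]
contact_force: [-0.6, 0.1, 5.4]
gripper_width: 0.054
gripper_force: 20.0
```

Run:
```python
from h import *
import cv2
from plant import cams,sensors
print(sensors.get_state()["contact_force"])
c=cams.capture("side"); cv2.imwrite("pics/s3.png",cv2.resize(c["pixels"][210:360,270:470,::-1],(800,600)))
```

```text
[-0.62732673  0.0672713   5.43083329]
```

View pics/s3.png

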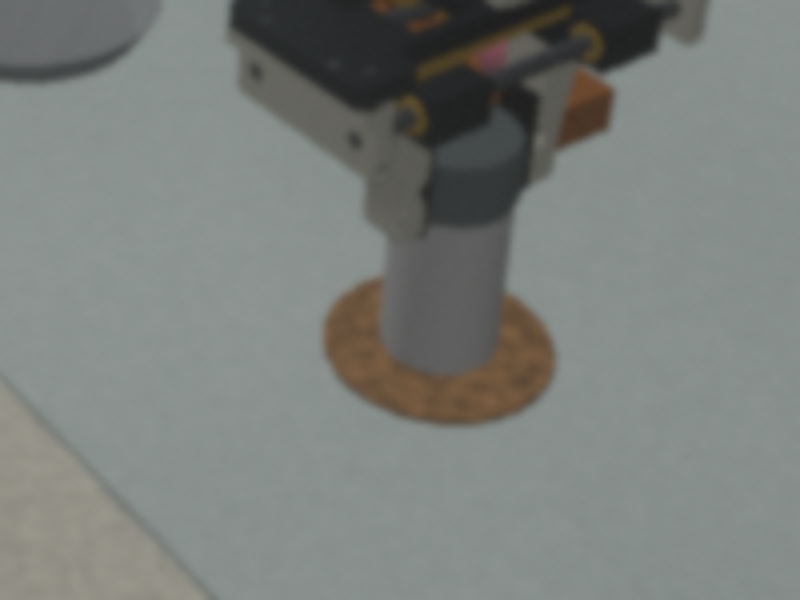

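The crop shows the canister well centred on the coaster (foot about (440,355), coaster centre (440,348)). The 5 N reading confirms contact, so I'll release and rise.

drive_tool(rows=[{"x": 0.0,"y": 0.0,"z": 0.0,"spin": 0.0,"fingers": 0.4},{"x": 0.0,"y": 0.0,"z": 0.0,"spin": 0.0,"fingers": 0.7},{"x": 0.0,"y": 0.0,"z": 0.0,"spin": 0.0,"fingers": 1.0},{"x": 0.0,"y": 0.0,"z": 0.0,"spin": 0.0,"fingers": 1.0},{"x": 0.0,"y": 0.0,"z": 0.0,"spin": 0.0,"fingers": 1.0},{"x": 0.0,"y": 0.0,"z": 0.0,"spin": 0.0,"fingers": 1.0},{"x": 0.0,"y": 0.0,"z": -0.03,"spin": 0.0,"fingers": 1.0},{"x": 0.0,"y": 0.0,"z": -0.07,"spin": 0.0,"fingers": 1.0},{"x": 0.0,"y": 0.0,"z": -0.11,"spin": 0.0,"fingers": 1.0},{"x": 0.0,"y": 0.0,"z": -0.14,"spin": 0.0,"fingers": 1.0}])

```text
time_s: 8.8
tcp_pos: [0.4733, -0.16, 0.2475]
eef_rot: [-179.9, -0.0, -90.1]
contact_force: [0.1, 0.0, 0.3]
gripper_width: 0.0881
gripper_force: 0.0
```

Run:
```python
from h import *
import cv2
from plant import cams,sensors
c=wrist("w2"); h=cv2.cvtColor(c["pixels"],cv2.COLOR_RGB2HSV)
for n,cc in (("w",c),("top",cams.capture("top")),("side",cams.capture("side"))):
    h=cv2.cvtColor(cc["pixels"],cv2.COLOR_RGB2HSV); m=cv2.inRange(h,(160,60,40),(180,255,255))
    N,l,s,ce=cv2.connectedComponentsWithStats(m)
    if n!="w": cc["eye"]=np.array(cc["eye"])
    for i in range(1,N):
        if s[i,4]>100: print(n,s[i],at(cc,*ce[i],.057,1))
```

```text
[ 0.47237052 -0.2427593   0.38650609] [-1.74334172e+01  1.43785128e-01 -1.79973000e+02] dict_keys(['pixels', 'intrinsics', 'T_tool_cam', 'eye', 'orientation']) [[292.33257639   0.         284.64657612]
 [  0.         292.33257639 209.89884603]
 [  0.           0.           1.        ]]
w [143 255  27  26 350] [ 0.6379618  -0.06580592  0.057     ]
side [389 208  26  25 504] [ 0.63259772 -0.05033669  0.057     ]
```

View pics/w2.png

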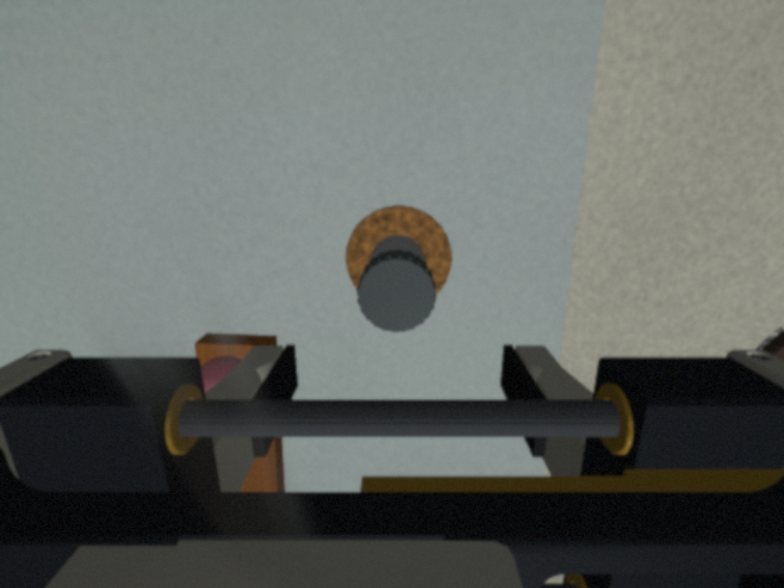

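The canister stands upright on the coaster (cap at (397,290), coaster at (399,255)). Next I go above the ball.

drive_tool(rows=[{"x": -0.035,"y": -0.05,"z": 0.0,"spin": 0.0,"fingers": 1.0},{"x": -0.07,"y": -0.1,"z": 0.0,"spin": 0.0,"fingers": 1.0},{"x": -0.1,"y": -0.145,"z": 0.0,"spin": 0.0,"fingers": 1.0},{"x": -0.11,"y": -0.159,"z": 0.0,"spin": 0.0,"fingers": 1.0},{"x": -0.11,"y": -0.159,"z": 0.0,"spin": 0.0,"fingers": 1.0}])

```text
time_s: 9.57
tcp_pos: [0.6321, -0.0496, 0.2436]
eef_rot: [179.8, -0.0, -90.0]
contact_force: [-0.4, -1.1, -0.3]
gripper_width: 0.088
gripper_force: 0.0
```

Run:
```python
from h import *
import cv2
c=wrist("w3"); h=cv2.cvtColor(c["pixels"],cv2.COLOR_RGB2HSV); m=cv2.inRange(h,(160,60,40),(180,255,255))
N,l,s,ce=cv2.connectedComponentsWithStats(m)
for i in range(1,N):
    if s[i,4]>100: print(s[i],ce[i],at(c,*ce[i],.057,1))
```

```text
[ 0.6318198  -0.13226549  0.38269876] [-1.74134416e+01 -1.20521123e-01 -1.79927367e+02] dict_keys(['pixels', 'intrinsics', 'T_tool_cam', 'eye', 'orientation']) [[292.33257639   0.         284.64657612]
 [  0.         292.33257639 209.89884603]
 [  0.           0.           1.        ]]
[ 262  169   45   46 1612] [283.75124069 191.6426799 ] [ 0.63205833 -0.05202528  0.057     ]
```

drive_tool(newtons=12, rows=[{"x": 0.002,"y": 0.0,"z": 0.05,"spin": 0.0,"fingers": 1.0},{"x": 0.002,"y": 0.0,"z": 0.1,"spin": 0.0,"fingers": 1.0},{"x": 0.002,"y": 0.0,"z": 0.14,"spin": 0.0,"fingers": 1.0},{"x": 0.002,"y": 0.0,"z": 0.17,"spin": 0.0,"fingers": 1.0},{"x": 0.002,"y": 0.0,"z": 0.182,"spin": 0.0,"fingers": 1.0},{"x": 0.002,"y": 0.0,"z": 0.187,"spin": 0.0,"fingers": 1.0},{"x": 0.002,"y": 0.0,"z": 0.187,"spin": 0.0,"fingers": 0.5},{"x": 0.002,"y": 0.0,"z": 0.187,"spin": 0.0,"fingers": 0.3},{"x": 0.002,"y": 0.0,"z": 0.187,"spin": 0.0,"fingers": 0.1},{"x": 0.002,"y": 0.0,"z": 0.187,"spin": 0.0,"fingers": -0.1}])

```text
time_s: 10.88
tcp_pos: [0.6325, -0.0521, 0.059]
eef_rot: [-179.9, 0.0, -90.0]
contact_force: [3.0, 0.3, 1.8]
gripper_width: 0.0535
gripper_force: 12.1
```

drive_tool(rows=[{"x": 0.0,"y": 0.0,"z": 0.0,"spin": 0.0,"fingers": -0.5},{"x": 0.0,"y": 0.0,"z": 0.0,"spin": 0.0,"fingers": -0.5},{"x": 0.0,"y": 0.0,"z": 0.0,"spin": 0.0,"fingers": -0.5}])

```text
time_s: 11.25
tcp_pos: [0.6326, -0.0521, 0.0589]
eef_rot: [-180.0, 0.0, -90.0]
contact_force: [-0.0, 0.6, 3.8]
gripper_width: 0.053
gripper_force: 12.0
```

drive_tool(rows=[{"x": 0.0,"y": 0.0,"z": -0.015,"spin": 0.0,"fingers": -0.5},{"x": 0.0,"y": 0.0,"z": -0.04,"spin": 0.0,"fingers": -0.5},{"x": 0.0,"y": 0.0,"z": -0.075,"spin": 0.0,"fingers": -0.5},{"x": 0.0,"y": 0.0,"z": -0.1,"spin": 0.0,"fingers": -0.5},{"x": -0.03,"y": 0.02,"z": -0.1,"spin": 0.0,"fingers": -0.5},{"x": -0.07,"y": 0.05,"z": -0.1,"spin": 0.0,"fingers": -0.5},{"x": -0.11,"y": 0.08,"z": -0.1,"spin": 0.0,"fingers": -0.5},{"x": -0.15,"y": 0.11,"z": -0.1,"spin": 0.0,"fingers": -0.5},{"x": -0.19,"y": 0.135,"z": -0.1,"spin": 0.0,"fingers": -0.5},{"x": -0.22,"y": 0.156,"z": -0.1,"spin": 0.0,"fingers": -0.5}])

```text
time_s: 12.5
tcp_pos: [0.4751, 0.1692, 0.1593]
eef_rot: [-180.0, 0.0, -90.0]
contact_force: [0.9, -0.5, 0.1]
gripper_width: 0.053
gripper_force: 12.0
```

Run:
```python
from h import *
from plant import cams
import cv2
c=cams.capture("side"); cv2.imwrite("pics/s4.png",cv2.resize(c["pixels"][100:310,200:480,::-1],(800,600)))
```

```text
(no output)
```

View pics/s4.png

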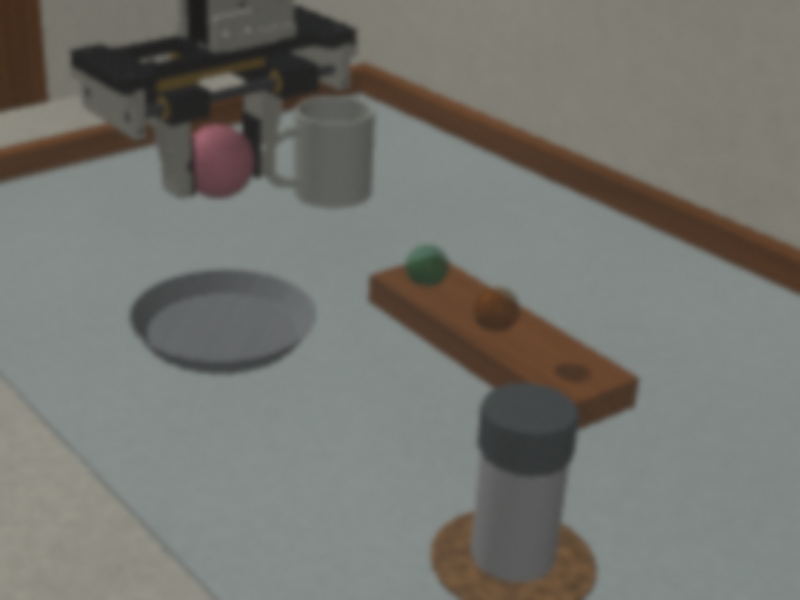

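The crop shows the ball gripped at (220,160) above the empty dish (224,320), with the canister upright on the coaster. Now I lower it.

drive_tool(rows=[{"x": 0.0,"y": -0.001,"z": 0.03,"spin": 0.0,"fingers": -0.5},{"x": 0.0,"y": -0.001,"z": 0.06,"spin": 0.0,"fingers": -0.5},{"x": 0.0,"y": -0.001,"z": 0.085,"spin": 0.0,"fingers": -0.5},{"x": 0.0,"y": -0.001,"z": 0.1,"spin": 0.0,"fingers": -0.5},{"x": 0.0,"y": -0.001,"z": 0.109,"spin": 0.0,"fingers": -0.5},{"x": 0.0,"y": -0.001,"z": 0.114,"spin": 0.0,"fingers": -0.5},{"x": 0.0,"y": -0.001,"z": 0.116,"spin": 0.0,"fingers": -0.5},{"x": 0.0,"y": -0.001,"z": 0.116,"spin": 0.0,"fingers": -0.5}])

```text
time_s: 13.55
tcp_pos: [0.4776, 0.1681, 0.0429]
eef_rot: [-180.0, 0.0, -90.1]
contact_force: [0.0, 0.1, -0.7]
gripper_width: 0.0531
gripper_force: 12.0
```

drive_tool(rows=[{"x": 0.0,"y": 0.0,"z": 0.001,"spin": 0.0,"fingers": -0.5},{"x": 0.0,"y": 0.0,"z": 0.002,"spin": 0.0,"fingers": -0.5},{"x": 0.0,"y": 0.0,"z": 0.002,"spin": 0.0,"fingers": -0.5}])

```text
time_s: 13.92
tcp_pos: [0.4777, 0.1682, 0.0413]
eef_rot: [-180.0, 0.0, -90.0]
contact_force: [-1.8, -0.2, 6.1]
gripper_width: 0.0531
gripper_force: 12.0
```

Contact with the floor. Opening gently, then rising.

drive_tool(rows=[{"x": 0.0,"y": 0.0,"z": -0.001,"spin": 0.0,"fingers": 0.25},{"x": 0.0,"y": 0.0,"z": -0.001,"spin": 0.0,"fingers": 0.35},{"x": 0.0,"y": 0.0,"z": -0.001,"spin": 0.0,"fingers": 0.45},{"x": 0.0,"y": 0.0,"z": -0.001,"spin": 0.0,"fingers": 0.5},{"x": 0.0,"y": 0.0,"z": -0.001,"spin": 0.0,"fingers": 0.5},{"x": 0.0,"y": 0.0,"z": -0.001,"spin": 0.0,"fingers": 0.5},{"x": 0.0,"y": 0.0,"z": -0.001,"spin": 0.0,"fingers": 0.5},{"x": 0.0,"y": 0.0,"z": -0.01,"spin": 0.0,"fingers": 0.5},{"x": 0.0,"y": 0.0,"z": -0.025,"spin": 0.0,"fingers": 0.5},{"x": 0.0,"y": 0.0,"z": -0.05,"spin": 0.0,"fingers": 0.5}])

```text
time_s: 15.18
tcp_pos: [0.4772, 0.1678, 0.0916]
eef_rot: [180.0, -0.0, -90.1]
contact_force: [0.6, -0.4, 0.0]
gripper_width: 0.0659
gripper_force: 0.0
```

drive_tool(rows=[{"x": 0.0,"y": 0.0,"z": -0.05,"spin": 0.0,"fingers": 0.5},{"x": 0.0,"y": 0.0,"z": -0.1,"spin": 0.0,"fingers": 0.5},{"x": 0.0,"y": 0.0,"z": -0.14,"spin": 0.0,"fingers": 0.5},{"x": 0.0,"y": 0.0,"z": -0.15,"spin": 0.0,"fingers": 0.5},{"x": 0.0,"y": 0.0,"z": -0.15,"spin": 0.0,"fingers": 0.5},{"x": 0.0,"y": 0.0,"z": -0.15,"spin": 0.0,"fingers": 0.5},{"x": 0.0,"y": 0.0,"z": -0.15,"spin": 0.0,"fingers": 0.5},{"x": 0.0,"y": 0.0,"z": -0.15,"spin": 0.0,"fingers": 0.5}])

```text
time_s: 16.18
tcp_pos: [0.4772, 0.1678, 0.2398]
eef_rot: [179.9, -0.1, -90.1]
contact_force: [0.1, 1.3, -0.5]
gripper_width: 0.0656
gripper_force: 0.0
```

Run:
```python
from h import *
from plant import cams
import cv2
c=cams.capture("side"); cv2.imwrite("pics/s5.png",cv2.resize(c["pixels"][100:340,200:520,::-1],(800,600)))
```

```text
(no output)
```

View pics/s5.png

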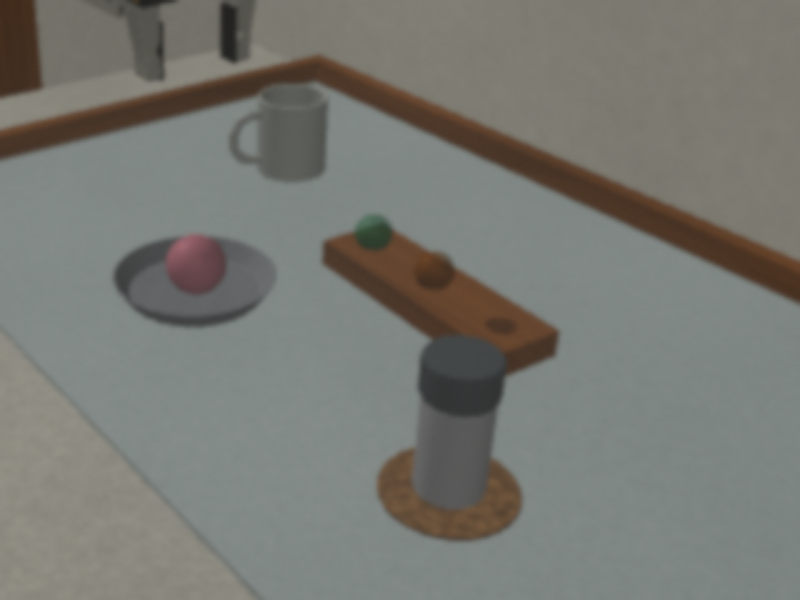

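The ball lies in the dish at (196,264) and the canister is on the coaster. I'll check that the ball is still, then hand in.

Run:
```python
from h import *
from plant import cams,r
import cv2
P=[]
for i in range(12):
    m=cv2.inRange(cv2.cvtColor(cams.capture("side")["pixels"],cv2.COLOR_RGB2HSV),(160,60,40),(180,255,255))
    P.append(np.argwhere(m[150:260,230:340]).mean(0))
P=np.array(P); print(P[[0,4,8,11]])
if np.ptp(P,0).max()<0.5: print(r.close_job())
```

```text
[[54.91791045 47.67910448]
 [54.89       47.6575    ]
 [54.89303483 47.6641791 ]
 [54.8960396  47.72029703]]
the job is handed in; nothing more can be done
None
```

The job is handed in: the last pictures showed the canister upright on the cork coaster and the pink ball at rest in the dish, with the gripper clear, but the hand-in gave no verdict.

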